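# Free the scan stage: find the hidden release notch, press the key, push the carriage home

### The arm

A 6-joint arm with a two-finger parallel gripper is mounted at the origin on a cart in front of the work surface, level with it; the furniture and walls round the work are solid. World frame = base frame: x ahead of the robot, y to its left, z up, the work surface at z = 0. Lengths are in m, angles in rad, forces in N, time in s.
With the tool pointing down it reaches from about 0.35 to 0.925 m from the base axis. Payload 6.4 kg.
Tool frame: the origin (TCP) lies on the front face of the gripper's body, between the roots of the fingers; the fingertips stand 97 mm ahead of it and the grasp point (between the pads) lies 78 mm ahead of it (r.tip_reach is the distance from the TCP to the fingertips, in m); z points along the fingers, y is the direction in which the jaws open and shut (so a half turn about z gives the same grasp; the last joint's range is limited). The gripper opens to 94 mm and grips with 3 to 60 N. Pads are 16 mm wide; open, the fingers measure 119 mm over their backs; the gripper's body (75 mm by 177 mm) begins 78 mm behind the grasp point.
Start: joints at [-0.174, 0.245, 1.558, -0, 1.339, -0.174], TCP at [0.65, 0, 0.303] pointing down, gripper open.
Joint ranges: [-3.13, 3.13], [-1.02, 2.26], [0.13, 2.54], [-0.95, 4.09], [0.21, 2.88], [-2.74, 2.74]. Speed limits (rad/s): [2.57, 2.57, 3.14, 3.14, 3.14, 3.14].

### API

Orientations are given as a 3x3 rotation matrix whose columns are the frame's x, y, z axes.
In Python, from workcell import telemetry, cams, r, models gives the robot as it stands.
- The arm moves only by the tool carry_out, never from a script. Its argument "targets" is a list of rows, each an object with "offset": the shift along the tool's x, y, z in m, a list of three; "roll": the turn about the tool's z in rad; "claw": the finger opening in m, from 0 to 0.094. A call has 1 to 20 rows; each row is the pose to reach, as a shift and turn from the pose measured when the call began, along the tool's axes at that moment; what a row does not reach only later rows make up. A row lasts 1/10 s, in which the tool goes at most 50 mm and 8.59 degrees, less where a joint would pass 70% of its speed; a pose out of reach is approached as far as the arm can. A call with a gripper value outside its range is refused whole. The fingers move at their own pace and stop on an object; the grip force is fixed at half the most. Time passes only in rows, so rows that repeat a pose let the fingers close. It gives the time, the measured TCP pose, the force and the opening at its end, in the units of the state.
- telemetry.read_state(): the state, without advancing time (a new reading comes with each control period).
- cams.snapshot(name): name is "scene" or "side" or "wrist"; returns (picture, depth): 384x512x3 uint8, red, green, blue; 384x512 float32, m along the optical axis (not along the pixel's ray), 0 where there is no reading.
- cams.camera_info(name): a dict with "vertical_fov" (degrees; the focal length in pixels is half the picture's height over the tangent of half this angle, whatever the lens; pixels are square), "cx", "cy" (the principal point, pixels), "k1" (the pictures are not rectified: a ray, as slopes to the right and down, at radius r is drawn at 1 + k1 r^2 times it, then the intrinsics apply), "position" and "attitude" of the camera in the world; the wrist camera has in their place "tool_from_camera" (4x4, takes a point from camera to tool coordinates, whose origin is the TCP and whose axes are the flange's). Camera axes: x right, y up, looking along -z (the intrinsics and any distortion apply to the point x, -y, -z); pixel columns grow to the right and rows downward; lengths in m; the calibration is good to about 2 mm. A picture is of the moment at which its call begins: read the wrist's pose just before it. camera_info takes no time and is no camera call.
- r.hand_in(): hands the job in, once; it reports no verdict.
Trained networks look in the newest picture that a camera, given by its name, has taken for a name from the list of things; names that differ only in an ending like _2 or _b are one class to them, and where a whole thing is asked for, a point or a joint stands for the part that bears it (a point fixed in the world has none). Each returns a list of dicts, best first, with "p" (0 to 1); they miss things now and then, are a little off and sometimes report something else, mostly with a low value. They report only what shows in the picture. A call takes as long as a camera call. They do not tell look-alikes from the thing itself.
- models.find_in(thing, camera): "extent" ([centre column, centre row, width, height] in pixels, round what is visible of it).
- models.pinpoint(thing, camera): "centre" ([row, column] in pixels: a listed point, or the origin of a listed thing).
The state is a dict: "clock": time; "joint_pos": joint angles; "joint_vel": joint speeds; "tau": joint torques, N m; "ee_pos": TCP position; "tool_rot": TCP orientation; "wrist_force": force on the tool from outside, world axes, zero at the start; "wrist_torque": the same for the moment, N m; "width": opening from 0.0 (shut) to 1.0 (fully open).
Only numpy, scipy, OpenCV 4.12 (cv2) and the standard library are available. Lean on these libraries where they do the work, as an engineer would, in place of code of your own. Each camera call takes 0.05 s, during which the arm holds its last target.

### The job

The specimen carriage of the scan stage is held by its transport lock; the release key lies in a notch somewhere along the top of the raised far edge strip, hidden from the front, which a fingertip run along the strip will find. Press the key inside the notch all the way down, then push the carriage by its upright tab to the right until it stops against the end of the stage. Pick nothing up, leave the sherd lying in the carriage's tray, and do not disturb the loose things round the stage.

Things in the scene. Friction and masses are not known exactly. Their poses are not given: they have to be found in the camera images.
- stage: Scan stage, fixed to the desk: aluminium base 146 mm (its x) by 270 mm (y) by 18 mm high. Origin: centre of the underside. +x points away from the robot, +y to its left (turned up to 0.2 rad). Raised grey edge strip along the far side, x = 37 to 73 mm. End stops 10 mm thick, centred at y = -130 and +130 mm, x = -58 to 30 mm, top at z = 48 mm.
- strip_top (a point): Middle of the edge strip's top, 75 mm above the desk, stage axes. The strip is 36 mm deep (x), 270 mm long: five equal 54 mm segments, centred at y = -108, -54, 0, 54, 108 mm from here. Four are solid and flat; one, in any place, has the notch: 44 mm long, centred, open above and to the far side (+x), with a 4 mm wall on the near side (x = -18 to -14 mm from here).
- release_key (a joint): How far the grey key in the notch is pressed straight down: 0 m at the start, 0.009 m fully. Key top 42 mm (y) by 30 mm (x = -13 to 17 mm from strip_top), 12 mm below the strip's top when up, 21 mm fully down. About 4 N of friction plus damping; stays where left, no spring. It draws down the 10 mm steel lock bolt; the carriage is free beyond about 0.007 m.
- carriage (a joint): Carriage position along its rails towards the stage's -y (robot's right): starts at 0 to 0.004 m, 0.150 m against the right end. While locked the bolt stops it at about 0.008 m. Friction about 2 N; stays where left. Black, 90 mm long (y), tray walls up to 46 mm above the desk.
- push_tab (a point): Centre of the top edge of the carriage's upright aluminium push tab, 86 mm above the desk. The tab is 30 mm wide (stage x), 10 mm thick (stage y) and stands free from 46 to 86 mm above the desk at the near side of the carriage. Moves with the carriage; stage axes.
- tray_floor (a point): Centre of the carriage's tray floor, 28 mm above the desk, stage axes; the tray is 57 mm (x) by 82 mm (y) inside, walls 18 mm high. Moves with the carriage.
- sherd: A loose pottery sherd, 39 x 54 x 14 mm, lying in the carriage's tray. Origin: centre of its underside.
- lens_cap: A loose black lens cap, disc 54 mm across and 10 mm high, on the desk in front of the stage. Bystander. Origin: centre of its underside.
- big_sherd: A larger loose sherd, 47 x 61 x 16 mm, on the desk in front of the stage. Bystander. Origin: centre of its underside.
- putty: A loose rounded block of modelling putty, 36 x 59 x 23 mm, on the desk beside the stage's right end. Bystander. Origin: centre of its underside.
- flint: A loose dark flint flake, 27 x 44 x 14 mm, on the desk beside the stage's right end. Bystander. Origin: centre of its underside.
Not all that is in view belongs to the job. Leave any turquoise or yellow look-alike of the sherd alone.

How it is judged:
By the outcome, as a careful person would: the job done as asked, in the order asked, and still so for the second after the job is handed in, with the robot touching nothing.
It also fails if it takes over 61 s, if anything falls off the work surface, if the arm or the gripper's body presses on something with over 40 N, if the wrist force passes 120 N, or if a joint passes its speed limit or range.

## Working session

There is one attempt and no reset: what is moved stays moved. The work goes in short steps, Python scripts to look and compute and a tool call to move; the robot and the scene stay as the last step left them, time stands still between calls to the robot, and variables do not carry over. Pictures are saved under pics/ and viewed, and the job is handed in when it is done.

Besides the shell and the picture viewer there is one more tool, called after "Call:" in YAML: its name, and indented under it one key for each argument. carry_out: Moves the arm, as the interface text tells. Its arguments: {"type":"object","properties":{"targets":{"type":"array","items":{"type":"object","properties":{"offset":{"type":"array","items":{"type":"number"}},"roll":{"type":"number"},"claw":{"type":"number"}}}}},"required":["targets"]}

```bash
mkdir -p pics; ls; cat > h.py <<'E'
import numpy as np, cv2
from workcell import telemetry, cams, r, models
def save(name,fn):
    p,d=cams.snapshot(name); cv2.imwrite('pics/'+fn,p[:,:,::-1]); return p,d
def ray(ci,col,row):
    f=192/np.tan(np.radians(ci['vertical_fov'])/2)
    a=np.array([(col-ci['cx'])/f,(row-ci['cy'])/f]); u=a.copy()
    for _ in range(30): u=a/(1+ci['k1']*(u@u))
    return np.array([u[0],-u[1],-1.0])
def pose(name,st=None):
    ci=cams.camera_info(name)
    if 'position' in ci:
        return ci,np.array(ci['attitude']),np.array(ci['position'])
    T=np.array(ci['tool_from_camera']); R=np.array(st['tool_rot']); 
    return ci,R@T[:3,:3],R@T[:3,3]+np.array(st['ee_pos'])
def onz(name,col,row,z,st=None):
    ci,R,p=pose(name,st); v=R@ray(ci,col,row); return p+v*(z-p[2])/v[2]
def bydepth(name,col,row,d,st=None):
    ci,R,p=pose(name,st); return p+R@ray(ci,col,row)*d[int(round(row)),int(round(col))]
E
python3 - <<'E'
from h import *
st=telemetry.read_state(); print(st)
for n in ('scene','side','wrist'):
    p,d=save(n,n+'0.png'); np.save('pics/'+n+'0.npy',d)
    ci=cams.camera_info(n); print(n,{k:np.round(v,4).tolist() if not isinstance(v,str) else v for k,v in ci.items()})
    for t in ('strip_top','push_tab','stage'):
        try:
            for q in models.pinpoint(t,n)[:2]: print(n,t,q)
        except Exception as e: print(n,t,e)
print(telemetry.read_state()['clock'])
E
```

```text
pics
{'clock': 0.0, 'joint_pos': array([-1.74125552e-01,  2.45782587e-01,  1.55899411e+00, -3.78602519e-05,
        1.33870924e+00, -1.74117111e-01]), 'joint_vel': array([ 0.00148666, -0.00055959,  0.00044359,  0.00110205,  0.00273238,
        0.00054796]), 'tau': array([ 8.38778797e-04, -4.15839279e+01, -3.14599335e+01,  6.84806099e-02,
        3.33599187e-02, -1.41738678e-04]), 'ee_pos': array([6.49582437e-01, 5.59138634e-05, 3.01576034e-01]), 'tool_rot': array([[-2.84119673e-08,  9.99998250e-01, -1.87103491e-03],
       [ 9.99999957e-01,  5.74226062e-07,  2.91717214e-04],
       [ 2.91717778e-04, -1.87103482e-03, -9.99998207e-01]]), 'wrist_force': array([-0.30297274, -0.35411655,  0.16878907]), 'wrist_torque': array([ 0.00881473, -0.01516155,  0.01275642]), 'width': 0.997240510342687}
scene {'vertical_fov': 50.5653, 'cx': 256.7046, 'cy': 189.8075, 'k1': -0.0037, 'position': [0.1332, 0.4391, 0.565], 'attitude': [[-0.8335, 0.3135, -0.455], [-0.5523, -0.4466, 0.7039], [0.0175, 0.838, 0.5454]]}
scene push_tab {'centre': [209.4, 255.4], 'p': 0.57}
scene stage {'centre': [218.6, 261.1], 'p': 0.59}
side {'vertical_fov': 43.2372, 'cx': 256.8719, 'cy': 199.1748, 'k1': 0.0221, 'position': [0.3599, 0.7379, 0.5064], 'attitude': [[-0.9829, 0.0788, -0.1666], [-0.1842, -0.3909, 0.9018], [0.006, 0.917, 0.3988]]}
side push_tab {'centre': [222.2, 271.3], 'p': 0.93}
side stage {'centre': [239.1, 257.2], 'p': 0.75}
wrist {'vertical_fov': 67.8829, 'cx': 255.1392, 'cy': 195.2193, 'k1': 0.0248, 'tool_from_camera': [[0.0001, 0.9714, 0.2375, 0.0685], [1.0, 0.0, -0.0007, -0.0], [-0.0007, 0.2375, -0.9714, -0.0821], [0.0, 0.0, 0.0, 1.0]]}
wrist stage {'centre': [303.3, 174.9], 'p': 0.83}
0.6
```

View pics/scene0.png

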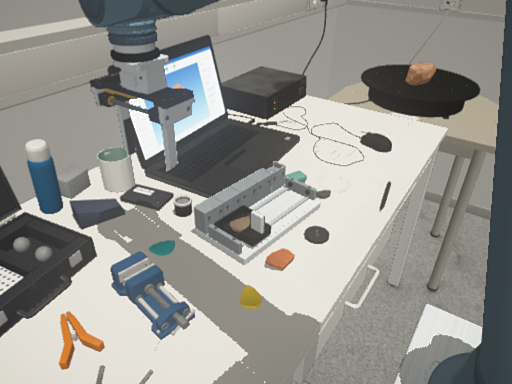

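View pics/side0.png

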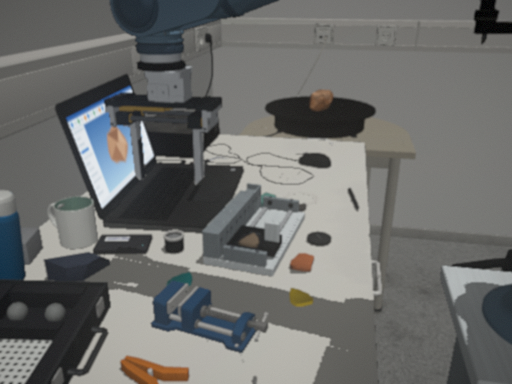

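View pics/wrist0.png

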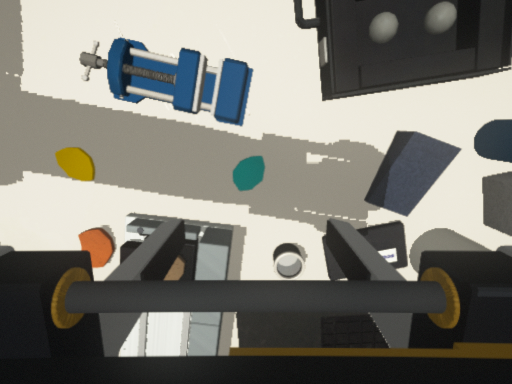

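The scene view shows the stage around (258,218), with the tab at (257,222) and the strip running along the far side. In the wrist view the stage is at lower left. Next I'll fit the stage pose from depth.

```bash
cat >> h.py <<'E'
def cloud(name,d,st=None):
    ci,R,p=pose(name,st); f=192/np.tan(np.radians(ci['vertical_fov'])/2)
    rows,cols=np.mgrid[0:384,0:512]; a=np.stack([(cols-ci['cx'])/f,(rows-ci['cy'])/f],-1); u=a.copy()
    for _ in range(20): u=a/(1+ci['k1']*(u**2).sum(-1,keepdims=True))
    v=np.stack([u[...,0],-u[...,1],-np.ones(u.shape[:2])],-1)*d[...,None]
    P=v@R.T+p; P[d<=0]=np.nan; return P
E
python3 - <<'E'
from h import *
st=telemetry.read_state()
for n,px in (('scene',(255.4,209.4)),('side',(271.3,222.2))):
    print(n,'tab',onz(n,*px,0.086))
for n in ('scene','side','wrist'):
    P=cloud(n,np.load(f'pics/{n}0.npy'),st)
    m=(abs(P[...,2]-0.075)<0.006)&(P[...,0]>0.4)&(P[...,0]<0.75)&(P[...,1]>-0.45)&(P[...,1]<0.1)
    Q=P[m]; print(n,m.sum(), Q[:,2].mean() if len(Q) else '')
    if len(Q)>5:
        (c,s,a)=cv2.minAreaRect(Q[:,:2].astype(np.float32)); print(c,s,a, np.percentile(Q,[1,50,99],axis=0))
    T=(P[...,2]>0.08)&(P[...,2]<0.092)&(P[...,0]>0.4)&(P[...,0]<0.62)&(P[...,1]>-0.45)&(P[...,1]<0.1)
    print('tabpts',T.sum(),np.median(P[T],axis=0) if T.sum() else '')
    p=cv2.imread(f'pics/{n}0.png'); p[m]=(0,0,255); p[T]=(0,255,0); cv2.imwrite(f'pics/{n}0m.png',cv2.resize(p,None,fx=1.5,fy=1.5))
    if n!='wrist':
        c=p[150:280,170:340]; cv2.imwrite(f'pics/{n}0c.png',cv2.resize(cv2.imread(f'pics/{n}0.png')[150:280,170:340],None,fx=4,fy=4))
E
```

```text
scene tab [ 0.49514885 -0.11750649  0.086     ]
side tab [ 0.48692763 -0.10701738  0.086     ]
scene 1095 0.07292081073737347
(0.5336631536483765, -0.19303233921527863) (0.27171310782432556, 0.14092221856117249) 83.50852966308594 [[ 0.47369609 -0.32981956  0.06920887]
 [ 0.58340858 -0.15841116  0.07294746]
 [ 0.61386927 -0.06466174  0.07876192]]
tabpts 56 [ 0.48537809 -0.10913452  0.08325446]
side 955 0.07332093798847747
(0.5318554639816284, -0.18953734636306763) (0.2705300748348236, 0.13978730142116547) 82.41485595703125 [[ 0.47506752 -0.32938403  0.06921447]
 [ 0.58352758 -0.14897065  0.07336916]
 [ 0.61399839 -0.06394423  0.07936673]]
tabpts 57 [ 0.48695407 -0.10768834  0.0831803 ]
wrist 2418 0.07512146538773724
(0.5403916835784912, -0.13536463677883148) (0.15586037933826447, 0.13922883570194244) 81.92253112792969 [[ 0.5662949  -0.21719218  0.07092402]
 [ 0.59179252 -0.15745017  0.07522373]
 [ 0.61712212 -0.06519466  0.07685897]]
tabpts 2 [ 0.47447332 -0.10569054  0.08152742]
```

View pics/scene0m.png

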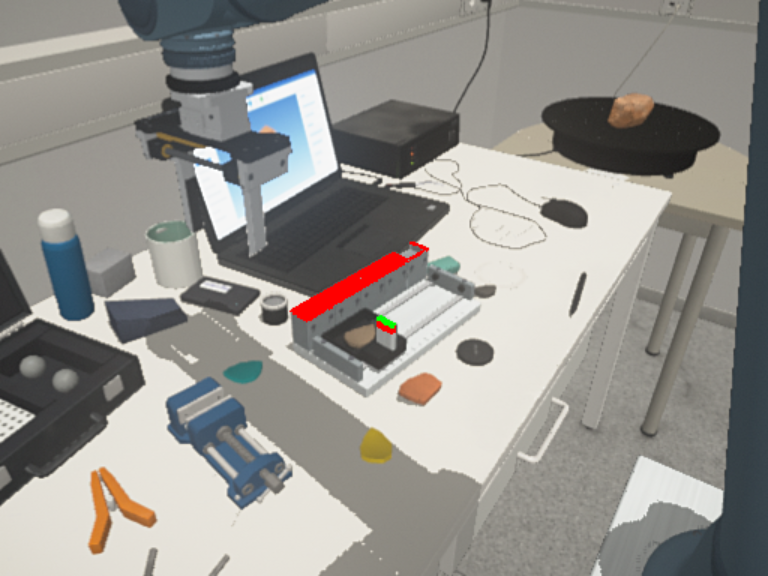

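View pics/scene0c.png

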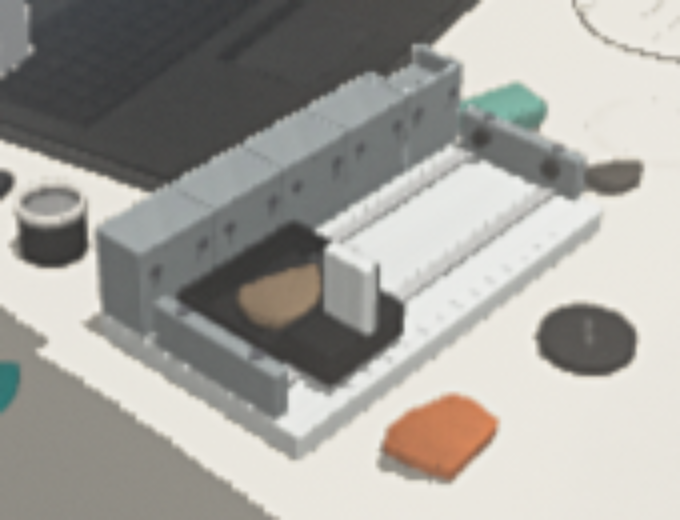

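View pics/side0c.png

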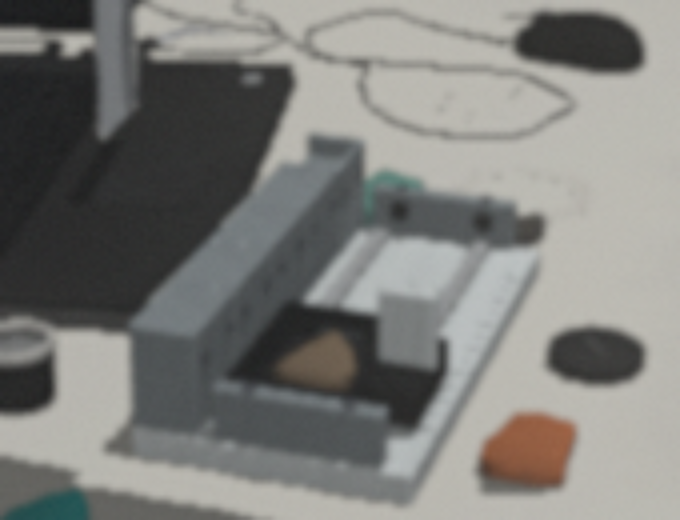

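The scene crop shows the notch in the strip's rightmost segment (y = -108): there's a gap in the top, with the end wall behind it. Next I'll fit the strip pose.

```bash
python3 - <<'E'
from h import *
st=telemetry.read_state()
Q={}
for n in ('scene','side','wrist'):
    P=cloud(n,np.load(f'pics/{n}0.npy'),st)
    m=(abs(P[...,2]-0.0745)<0.004)&(P[...,0]>0.53)&(P[...,0]<0.66)&(P[...,1]>-0.45)&(P[...,1]<0.0)
    q=P[m][:,:2].astype(np.float32); Q[n]=q
    (c,s,a)=cv2.minAreaRect(q); print(n,len(q),c,s,a)
    # yaw by line fit along the strip for near edge: use PCA
    for th in [np.radians(90-a)*k for k in(-1,1)]:
        ex=np.array([np.cos(th),np.sin(th)]);ey=np.array([-np.sin(th),np.cos(th)])
        print('  th',th,'x',np.percentile(q@ex,[0.5,1,2,98,99,99.5]),'y',np.percentile(q@ey,[.3,1,99,99.7]))
    th=np.radians(a-90)
    ex=np.array([np.cos(th),np.sin(th)]);ey=np.array([-np.sin(th),np.cos(th)])
    # edge lines per y-bin
    yy=q@ey; xs=q@ex; b=np.arange(yy.min(),yy.max(),.018)
    print([ (round(float(v),3),round(float(xs[(yy>=v)&(yy<v+.018)].min()),4),round(float(xs[(yy>=v)&(yy<v+.018)].max()),4)) for v in b if ((yy>=v)&(yy<v+.018)).sum()>3])
    m2=(P[...,2]>0.045)&(P[...,2]<0.071)&(P[...,0]>0.5)&(P[...,0]<0.66)&(P[...,1]>-0.45)&(P[...,1]<0.0)
    # near face of strip: vertical
    q2=P[m2][:,:2]; 
    vx,vy,x0,y0=cv2.fitLine(q2.astype(np.float32),cv2.DIST_HUBER,0,.005,.001).ravel(); print('face yaw',np.arctan2(-vx,vy) if vy>0 else np.arctan2(vx,-vy),x0,y0)
E
```

```text
scene 967 (0.5835329294204712, -0.19861657917499542) (0.27156856656074524, 0.03925369307398796) 82.64725494384766
  th -0.12832961028959375 x [0.58544571 0.58560119 0.58607151 0.62114353 0.6219726  0.62268967] y [-0.25709711 -0.25432215  0.01126392  0.01234092]
  th 0.12832961028959375 x [0.50463765 0.50707485 0.51136967 0.5962652  0.59910697 0.60064365] y [-0.40309457 -0.40005686 -0.14123568 -0.13899673]
[(-0.258, 0.5845, 0.6226), (-0.24, 0.5854, 0.5908), (-0.222, 0.5856, 0.6197), (-0.204, 0.5858, 0.6208), (-0.186, 0.5854, 0.6214), (-0.168, 0.5846, 0.6211), (-0.15, 0.5855, 0.6214), (-0.132, 0.5861, 0.6236), (-0.114, 0.5868, 0.6221), (-0.096, 0.5855, 0.6238), (-0.078, 0.5845, 0.6229), (-0.06, 0.5856, 0.6229), (-0.042, 0.5858, 0.6227), (-0.024, 0.5862, 0.6228), (-0.006, 0.5863, 0.6219), (0.012, 0.5906, 0.6179)]
face yaw -0.124731496 0.5765928 -0.117054865
side 830 (0.5828325748443604, -0.19632568955421448) (0.2705300748348236, 0.03693317621946335) 82.41485595703125
  th -0.13238573778783894 x [0.58557719 0.58601353 0.58636712 0.62090007 0.6213385  0.62149607] y [-0.25273112 -0.2517807
[... 563 characters left out ...]

face yaw -0.10888655 0.5692082 -0.15682001
wrist 2393 (0.5912908315658569, -0.14253416657447815) (0.15575100481510162, 0.03711492568254471) 82.4100570678711
  th -0.13246949420412193 x [0.58700138 0.58728553 0.58782574 0.6223144  0.62282224 0.62315861] y [-0.14008891 -0.138805    0.01398092  0.01430278]
  th 0.13246949420412193 x [0.53300667 0.53429426 0.53604142 0.59994841 0.60163542 0.60289276] y [-0.29359553 -0.29250776 -0.14333345 -0.14169894]
[(-0.141, 0.5869, 0.6226), (-0.123, 0.5869, 0.6226), (-0.105, 0.5868, 0.6225), (-0.087, 0.5867, 0.6224), (-0.051, 0.5876, 0.5923), (-0.033, 0.5864, 0.6235), (-0.015, 0.5869, 0.6234), (0.003, 0.5876, 0.6235)]
face yaw 1.4726561 0.5506515 -0.0626031
```

```bash
python3 - <<'E'
from h import *
st=telemetry.read_state()
for n in ('scene','side'):
    P=cloud(n,np.load(f'pics/{n}0.npy'),st).reshape(-1,3); P=P[~np.isnan(P[:,0])]
    for z in (.1,.14,.2):
        m=(P[:,2]>z)&(P[:,2]<z+.04)&(P[:,0]>.35)&(P[:,0]<.9)&(P[:,1]<.0)&(P[:,1]>-.5)
        q=P[m]; print(n,z,m.sum(), np.percentile(q,[1,50,99],axis=0).round(3).tolist() if m.sum() else '')
p,d=save('scene','scene1.png')
print(models.pinpoint('strip_top','scene'), [(t,models.pinpoint(t,'scene')) for t in('release_key','tray_floor','sherd','putty','flint','lens_cap','big_sherd')])
E
```

```text
scene 0.1 0 
scene 0.14 0 
scene 0.2 116 [[0.589, -0.01, 0.203], [0.696, -0.004, 0.223], [0.699, -0.0, 0.239]]
side 0.1 0 
side 0.14 0 
side 0.2 53 [[0.59, -0.008, 0.204], [0.696, -0.004, 0.226], [0.698, -0.0, 0.239]]Traceback (most recent call last):
  File "<stdin>", line 9, in <module>
ValueError: it knows: big_sherd, flint, lens_cap, push_tab, putty, sherd, stage, strip_top, tray_floor
```

Call:
carry_out:
  targets:
    - {"offset":[-0.03,-0.01,0],"roll":0.05,"claw":0}
    - {"offset":[-0.07,-0.02,0],"roll":0.1,"claw":0}
    - {"offset":[-0.11,-0.03,0],"roll":0.1315,"claw":0}
    - {"offset":[-0.15,-0.04,0],"roll":0.1315,"claw":0}
    - {"offset":[-0.19,-0.05,0],"roll":0.1315,"claw":0}
    - {"offset":[-0.23,-0.06,0],"roll":0.1315,"claw":0}
    - {"offset":[-0.27,-0.07,0],"roll":0.1315,"claw":0}
    - {"offset":[-0.295,-0.0777,0],"roll":0.1315,"claw":0}
    - {"offset":[-0.3057,-0.0777,0],"roll":0.1315,"claw":0}
    - {"offset":[-0.3057,-0.0777,0],"roll":0.1315,"claw":0}
    - {"offset":[-0.3057,-0.0777,0],"roll":0.1315,"claw":0}

```text
clock: 1.8
ee_pos: [0.5727, -0.3048, 0.3026]
tool_rot: [[0.13, 0.991, 0.0], [0.991, -0.13, 0.001], [0.001, -0.0, -1.0]]
wrist_force: [-0.1, -0.4, -0.5]
width: 0.101
```

```bash
python3 - <<'E'
from h import *
st=telemetry.read_state(); print(st['width'])
n='wrist'
p,d=save(n,'wrist1.png'); np.save('pics/wrist1.npy',d)
P=cloud(n,d,st); th=-0.1315
ex=np.array([np.cos(th),np.sin(th)]);ey=np.array([-np.sin(th),np.cos(th)])
X=P[...,:2]@ex-0.604; Y=P[...,:2]@ey+0.120
for lo in np.arange(-.14,.14,.01):
    m=(Y>lo)&(Y<lo+.01)&(X>-.008)&(X<.012); print(round(lo,3),m.sum(),np.median(P[m][:,2]).round(4) if m.sum() else '')
for lo in np.arange(-.08,.04,.004):
    m=(X>lo)&(X<lo+.004)&(Y>-.118)&(Y<-.098); print('x',round(lo,3),m.sum(),np.median(P[m][:,2]).round(4) if m.sum() else '')
E
```

```text
0.10077450186620512
-0.14 154 0.0738
-0.13 143 0.0633
-0.12 293 0.2177
-0.11 520 0.2558
-0.1 1425 0.2521
-0.09 6223 0.3308
-0.08 3059 0.3206
-0.07 165 0.0753
-0.06 186 0.0751
-0.05 189 0.0752
-0.04 170 0.0752
-0.03 194 0.075
-0.02 208 0.0751
-0.01 200 0.0749
0.0 217 0.0751
0.01 211 0.0751
0.02 213 0.075
0.03 231 0.0751
0.04 225 0.0751
0.05 250 0.075
0.06 244 0.0751
0.07 174 0.0751
0.08 0 
0.09 0 
0.1 0 
0.11 0 
0.12 0 
0.13 0 
0.14 0 
x -0.08 47 0.0181
x -0.076 45 0.0182
x -0.072 1002 0.308
x -0.068 136 0.3067
x -0.064 47 0.0184
x -0.06 47 0.0182
x -0.056 45 0.0183
x -0.052 46 0.0182
x -0.048 47 0.018
x -0.044 46 0.018
x -0.04 41 0.0185
x -0.036 49 0.0229
x -0.032 45 0.0233
x -0.028 45 0.0182
x -0.024 45 0.0182
x -0.02 17 0.075
x -0.016 76 0.0745
x -0.012 76 0.0638
x -0.008 82 0.0634
x -0.004 541 0.2651
x 0.0 66 0.0632
x 0.004 50 0.0632
x 0.008 520 0.257
x 0.012 69 0.0633
x 0.016 41 0.0632
x 0.02 35 0.0001
x 0.024 44 -0.0
x 0.028 44 0.0002
x 0.032 45 -0.0001
x 0.036 45 0.0003
```

View pics/wrist1.png

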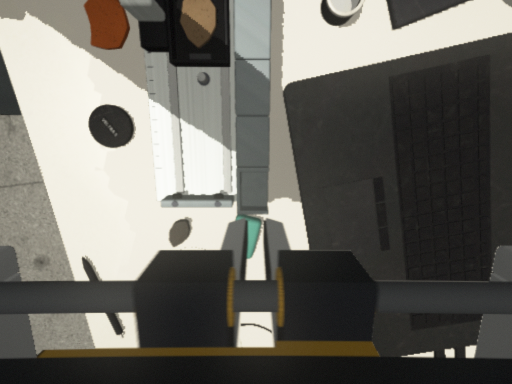

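The wrist view and depth agree. The notch is the last segment at (253,185), key top z = 0.063, and it's directly under the tool. I'll shut the fingers and descend.

Call:
carry_out:
  targets:
    - {"offset":[0,0,0.02],"roll":0,"claw":0}
    - {"offset":[0,0,0.05],"roll":0,"claw":0}
    - {"offset":[0,0,0.08],"roll":0,"claw":0}
    - {"offset":[0,0,0.11],"roll":0,"claw":0}
    - {"offset":[0,0,0.125],"roll":0,"claw":0}
    - {"offset":[0,0,0.125],"roll":0,"claw":0}
    - {"offset":[0,0,0.125],"roll":0,"claw":0}

```text
clock: 2.55
ee_pos: [0.5736, -0.3041, 0.1787]
tool_rot: [[0.129, 0.992, 0.001], [0.992, -0.129, -0.0], [-0.0, 0.001, -1.0]]
wrist_force: [-0.4, -0.5, 0.5]
width: 0.006
```

Call:
carry_out:
  targets:
    - {"offset":[0,-0.001,0.006],"roll":0,"claw":0}
    - {"offset":[0,-0.001,0.012],"roll":0,"claw":0}
    - {"offset":[0,-0.001,0.015],"roll":0,"claw":0}
    - {"offset":[0,-0.001,0.018],"roll":0,"claw":0}
    - {"offset":[0,-0.001,0.02],"roll":0,"claw":0}
    - {"offset":[0,-0.001,0.022],"roll":0,"claw":0}
    - {"offset":[0,-0.001,0.024],"roll":0,"claw":0}
    - {"offset":[0,-0.001,0.026],"roll":0,"claw":0}
    - {"offset":[0,-0.001,0.0275],"roll":0,"claw":0}
    - {"offset":[0,-0.001,0.0285],"roll":0,"claw":0}
    - {"offset":[0,-0.001,0.0285],"roll":0,"claw":0}

```text
clock: 3.65
ee_pos: [0.5728, -0.3041, 0.1514]
tool_rot: [[0.129, 0.992, 0.001], [0.992, -0.129, -0.0], [-0.0, 0.001, -1.0]]
wrist_force: [-4.0, 1.8, 9.3]
width: 0.005
```

Call:
carry_out:
  targets:
    - {"offset":[0,0,0.002],"roll":0,"claw":0}
    - {"offset":[0,0,0.003],"roll":0,"claw":0}
    - {"offset":[0,0,0.003],"roll":0,"claw":0}
    - {"offset":[0,0,0.003],"roll":0,"claw":0}

```text
clock: 4.05
ee_pos: [0.5731, -0.3043, 0.1513]
tool_rot: [[0.128, 0.992, 0.0], [0.992, -0.128, -0.0], [-0.0, 0.0, -1.0]]
wrist_force: [-7.8, 5.3, 18.5]
width: 0.004
```

Call:
carry_out:
  targets:
    - {"offset":[0,0,-0.015],"roll":0,"claw":0}
    - {"offset":[0,0,-0.045],"roll":0,"claw":0}
    - {"offset":[0,0,-0.085],"roll":0,"claw":0}
    - {"offset":[-0.02,0,-0.11],"roll":0,"claw":0}
    - {"offset":[-0.05,-0.01,-0.11],"roll":0,"claw":0}
    - {"offset":[-0.05,-0.01,-0.11],"roll":0,"claw":0}

```text
clock: 4.65
ee_pos: [0.556, -0.3553, 0.2621]
tool_rot: [[0.131, 0.991, 0.002], [0.991, -0.131, -0.003], [-0.002, 0.002, -1.0]]
wrist_force: [-0.0, 0.4, -0.3]
width: 0.008
```

```bash
python3 - <<'E'
from h import *
st=telemetry.read_state(); print(st['ee_pos'],st['wrist_force'])
n='wrist'
p,d=save(n,'wrist2.png'); th=-0.1315
ex=np.array([np.cos(th),np.sin(th)]);ey=np.array([-np.sin(th),np.cos(th)])
P=cloud(n,d,st)
X=P[...,:2]@ex-0.604; Y=P[...,:2]@ey+0.120
m=(Y>-.12)&(Y<-.095)&(X>-.008)&(X<.012)&(P[...,2]<.09);print('key z',m.sum(),np.median(P[m][:,2]))
for n in('scene','side'):
    p,d=save(n,n+'2.png'); P=cloud(n,d); X=P[...,:2]@ex-0.604; Y=P[...,:2]@ey+0.120
    m=(P[...,2]>.055)&(P[...,2]<.09)&(X>-.15)&(X<-.04)&(abs(Y)<.12); print(n,m.sum(),'X',np.percentile(X[m],[2,50,98]),'Y',np.percentile(Y[m],[2,50,98]))
    print(models.pinpoint('push_tab',n)[:1])
E
```

```text
[ 0.55596106 -0.35533805  0.26205849] [-0.03784884  0.3768979  -0.33282706]
key z 498 0.054190734062149665
scene 184 X [-0.12164876 -0.10949889 -0.09404614] Y [0.07027743 0.07740201 0.07947698]
[{'centre': [213.7, 256.6], 'p': 0.63}]
side 228 X [-0.12130822 -0.10730936 -0.09249174] Y [0.07290077 0.07815719 0.08152323]
[{'centre': [220.6, 272.6], 'p': 0.92}]
```

View pics/wrist2.png

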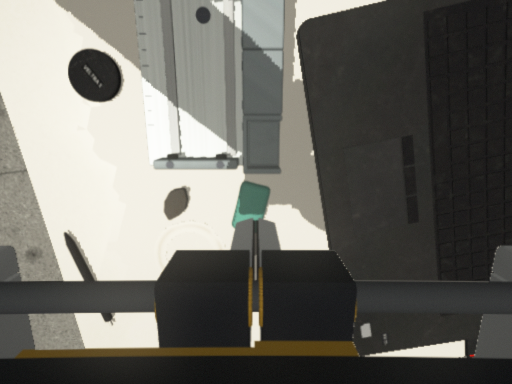

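Wrist depth gives key top z = 0.0542, so it's fully down, and in the picture the bolt hole at (203,15) is now dark. The tab's left face is at stage y ≈ 0.078. I'll move to its left side.

Call:
carry_out:
  targets:
    - {"offset":[0.03,-0.015,0],"roll":0,"claw":0}
    - {"offset":[0.07,-0.035,0],"roll":0,"claw":0}
    - {"offset":[0.11,-0.055,0],"roll":0,"claw":0}
    - {"offset":[0.15,-0.075,0],"roll":0,"claw":0}
    - {"offset":[0.19,-0.09,0],"roll":0,"claw":0}
    - {"offset":[0.23,-0.1,0],"roll":0,"claw":0}
    - {"offset":[0.255,-0.101,0],"roll":0,"claw":0}
    - {"offset":[0.264,-0.101,0.005],"roll":0,"claw":0}
    - {"offset":[0.264,-0.101,0.03],"roll":0,"claw":0}
    - {"offset":[0.264,-0.101,0.06],"roll":0,"claw":0}
    - {"offset":[0.264,-0.101,0.06],"roll":0,"claw":0}

```text
clock: 6.0
ee_pos: [0.488, -0.076, 0.1961]
tool_rot: [[0.127, 0.992, -0.009], [0.992, -0.127, 0.004], [0.003, -0.009, -1.0]]
wrist_force: [-0.9, 0.0, -0.2]
width: 0.003
```

```bash
cat >> h.py <<'E'
th=-0.1315
ex=np.array([np.cos(th),np.sin(th)]);ey=np.array([-np.sin(th),np.cos(th)])
def S(p): return np.array([p[0]*ex[0]+p[1]*ex[1]-.604,p[0]*ey[0]+p[1]*ey[1]+.12,p[2]])
E
python3 - <<'E'
from h import *
st=telemetry.read_state(); print(S(st['ee_pos']),st['wrist_force'])
p,d=save('side','side3.png'); cv2.imwrite('pics/side3c.png',cv2.resize(p[120:290,170:370,::-1],None,fx=4,fy=3.5))
E
```

```text
[-0.11028099  0.1086062   0.19613367] [-0.93523198  0.0281755  -0.24253669]
```

View pics/side3c.png

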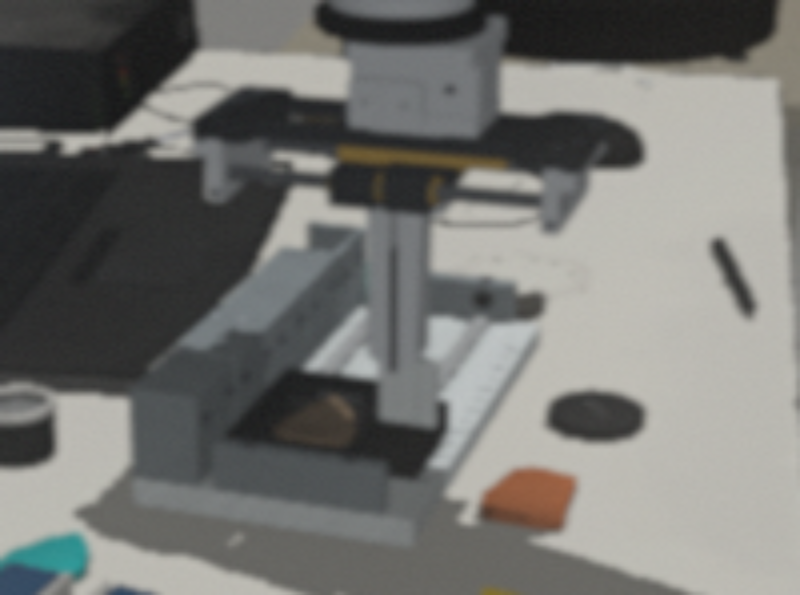

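The side view shows the fingers above and to the left of the tab, at about (410,400) in the crop, clear of everything. I'll descend and make first contact.

Call:
carry_out:
  targets:
    - {"offset":[0,0.003,0.015],"roll":0,"claw":0}
    - {"offset":[0,0.003,0.03],"roll":0,"claw":0}
    - {"offset":[0,0.003,0.037],"roll":0,"claw":0}
    - {"offset":[0,0.003,0.037],"roll":0,"claw":0}
    - {"offset":[-0.006,0.003,0.037],"roll":0,"claw":0}
    - {"offset":[-0.012,0.003,0.037],"roll":0,"claw":0}
    - {"offset":[-0.017,0.003,0.037],"roll":0,"claw":0}
    - {"offset":[-0.021,0.003,0.037],"roll":0,"claw":0}
    - {"offset":[-0.024,0.003,0.037],"roll":0,"claw":0}
    - {"offset":[-0.027,0.003,0.037],"roll":0,"claw":0}
    - {"offset":[-0.03,0.003,0.037],"roll":0,"claw":0}
    - {"offset":[-0.033,0.003,0.037],"roll":0,"claw":0}
    - {"offset":[-0.036,0.003,0.037],"roll":0,"claw":0}
    - {"offset":[-0.039,0.003,0.037],"roll":0,"claw":0}
    - {"offset":[-0.042,0.003,0.037],"roll":0,"claw":0}

```text
clock: 7.55
ee_pos: [0.4866, -0.1187, 0.1613]
tool_rot: [[0.128, 0.992, -0.005], [0.992, -0.128, 0.003], [0.002, -0.006, -1.0]]
wrist_force: [0.7, 2.3, 1.3]
width: 0.007
```

Contact made: about 2.3 N, and the carriage has passed the lock point. I'll keep pushing.

Call:
carry_out:
  targets:
    - {"offset":[-0.004,0,0],"roll":0,"claw":0}
    - {"offset":[-0.009,0,0],"roll":0,"claw":0}
    - {"offset":[-0.014,0,0],"roll":0,"claw":0}
    - {"offset":[-0.019,0,0],"roll":0,"claw":0}
    - {"offset":[-0.024,0,0],"roll":0,"claw":0}
    - {"offset":[-0.029,0,0],"roll":0,"claw":0}
    - {"offset":[-0.034,0,0],"roll":0,"claw":0}
    - {"offset":[-0.039,0,0],"roll":0,"claw":0}
    - {"offset":[-0.044,0,0],"roll":0,"claw":0}
    - {"offset":[-0.049,0,0],"roll":0,"claw":0}
    - {"offset":[-0.054,0,0],"roll":0,"claw":0}
    - {"offset":[-0.059,0,0],"roll":0,"claw":0}
    - {"offset":[-0.064,0,0],"roll":0,"claw":0}
    - {"offset":[-0.069,0,0],"roll":0,"claw":0}
    - {"offset":[-0.074,0,0],"roll":0,"claw":0}
    - {"offset":[-0.079,0,0],"roll":0,"claw":0}
    - {"offset":[-0.084,0,0],"roll":0,"claw":0}
    - {"offset":[-0.089,0,0],"roll":0,"claw":0}
    - {"offset":[-0.094,0,0],"roll":0,"claw":0}
    - {"offset":[-0.099,0,0],"roll":0,"claw":0}

```text
clock: 9.55
ee_pos: [0.4738, -0.2173, 0.161]
tool_rot: [[0.128, 0.992, -0.006], [0.992, -0.128, 0.003], [0.002, -0.006, -1.0]]
wrist_force: [-1.0, 2.7, 0.7]
width: 0.006
```

```bash
python3 - <<'E'
from h import *
st=telemetry.read_state(); print(S(st['ee_pos']),st['wrist_force'])
p,d=save('scene','scene4.png'); cv2.imwrite('pics/scene4c.png',cv2.resize(p[120:290,170:370,::-1],None,fx=4,fy=3.5))
E
```

```text
[-0.10582323 -0.03326114  0.16101504] [-1.04243041  2.65803061  0.70795994]
```

View pics/scene4c.png

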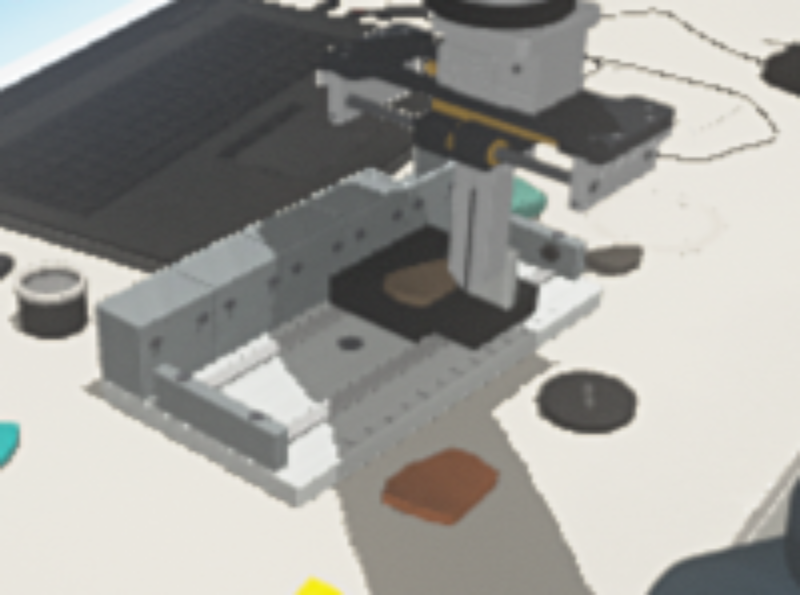

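The carriage is near the right end, with the sherd still in the tray at (425,280) and the bystanders where they were. The last stretch is about 30 mm.

Call:
carry_out:
  targets:
    - {"offset":[-0.003,0,0],"roll":0,"claw":0}
    - {"offset":[-0.007,0,0],"roll":0,"claw":0}
    - {"offset":[-0.011,0,0],"roll":0,"claw":0}
    - {"offset":[-0.015,0,0],"roll":0,"claw":0}
    - {"offset":[-0.018,0,0],"roll":0,"claw":0}
    - {"offset":[-0.021,0,0],"roll":0,"claw":0}
    - {"offset":[-0.023,0,0],"roll":0,"claw":0}
    - {"offset":[-0.025,0,0],"roll":0,"claw":0}
    - {"offset":[-0.027,0,0],"roll":0,"claw":0}
    - {"offset":[-0.029,0,0],"roll":0,"claw":0}
    - {"offset":[-0.031,0,0],"roll":0,"claw":0}
    - {"offset":[-0.032,0,0],"roll":0,"claw":0}
    - {"offset":[-0.032,0,0],"roll":0,"claw":0}

```text
clock: 10.9
ee_pos: [0.4702, -0.2467, 0.1611]
tool_rot: [[0.129, 0.992, -0.005], [0.992, -0.129, 0.011], [0.01, -0.006, -1.0]]
wrist_force: [0.7, 16.7, 8.3]
width: 0.005
```

Call:
carry_out:
  targets:
    - {"offset":[-0.002,0,0],"roll":0,"claw":0}
    - {"offset":[-0.003,0,0],"roll":0,"claw":0}
    - {"offset":[-0.003,0,0],"roll":0,"claw":0}

```text
clock: 11.2
ee_pos: [0.4702, -0.2472, 0.1611]
tool_rot: [[0.13, 0.992, -0.005], [0.991, -0.129, 0.017], [0.017, -0.007, -1.0]]
wrist_force: [0.9, 13.9, 6.9]
width: 0.004
```

The force rises while the position no longer changes, so it's against the stop. I'll back off left, then up.

Call:
carry_out:
  targets:
    - {"offset":[0.006,0,0],"roll":0,"claw":0}
    - {"offset":[0.015,0,0],"roll":0,"claw":0}
    - {"offset":[0.025,0,0],"roll":0,"claw":0}
    - {"offset":[0.03,0,-0.02],"roll":0,"claw":0}
    - {"offset":[0.03,0,-0.06],"roll":0,"claw":0}
    - {"offset":[0.04,0,-0.1],"roll":0,"claw":0}
    - {"offset":[0.08,0,-0.14],"roll":0,"claw":0}
    - {"offset":[0.12,0,-0.14],"roll":0,"claw":0}
    - {"offset":[0.16,0,-0.14],"roll":0,"claw":0}
    - {"offset":[0.16,0,-0.14],"roll":0,"claw":0}

```text
clock: 12.2
ee_pos: [0.4918, -0.0874, 0.3044]
tool_rot: [[0.124, 0.992, -0.003], [0.992, -0.124, 0.017], [0.017, -0.005, -1.0]]
wrist_force: [-0.4, -0.3, -0.9]
width: 0.005
```

```bash
python3 - <<'E'
from h import *
st=telemetry.read_state(); print(S(st['ee_pos']),st['wrist_force'])
for n in('scene','side'):
    p,d=save(n,n+'5.png'); cv2.imwrite(f'pics/{n}5c.png',cv2.resize(p[120:290,170:370,::-1],None,fx=4,fy=3.5))
    P=cloud(n,d); X=P[...,:2]@ex-0.604; Y=P[...,:2]@ey+0.120
    m=(P[...,2]>.055)&(P[...,2]<.09)&(X>-.15)&(X<-.04)&(abs(Y)<.12); print(n,m.sum(),'X',np.percentile(X[m],[2,50,98]),'Y',np.percentile(Y[m],[2,50,98]))
    print(models.pinpoint('push_tab',n)[:1])
    m=(Y>-.12)&(Y<-.095)&(X>-.008)&(X<.015)&(P[...,2]<.09)&(P[...,2]>.03);print('key z',m.sum(),np.median(P[m][:,2]))
    # movement of bystanders
    q=cv2.imread(f'pics/{n}0.png')
    for t in('big_sherd','lens_cap','putty','flint','sherd'):
        print(t,models.find_in(t,n)[:1])
E
```

```text
[-0.10497489  0.09783074  0.30441937] [-0.39221667 -0.3331285  -0.89105375]
scene 157 X [-0.12186092 -0.10865621 -0.09387165] Y [-0.07923525 -0.07155526 -0.06895691]
[{'centre': [183.1, 299.0], 'p': 0.62}]
key z 3 0.05180300858505427
big_sherd [{'extent': [282.0, 258.6, 27.8, 22.1], 'p': 0.78}]
lens_cap [{'extent': [318.2, 232.8, 25.0, 16.3], 'p': 0.8}]
putty [{'extent': [297.2, 176.4, 20.6, 11.9], 'p': 0.71}]
flint [{'extent': [322.8, 195.6, 15.2, 8.1], 'p': 0.5}]
sherd [{'extent': [251.0, 298.2, 19.8, 28.7], 'p': 0.89}]
side 176 X [-0.1212964  -0.10755188 -0.09301244] Y [-0.07605814 -0.07090464 -0.06621054]
[{'centre': [191.7, 293.9], 'p': 0.9}]
key z 0 nan
big_sherd [{'extent': [303.0, 263.8, 27.3, 21.8], 'p': 0.61}]
lens_cap [{'extent': [318.0, 238.8, 21.8, 16.2], 'p': 0.68}]
putty [{'extent': [272.4, 209.4, 48.2, 30.9], 'p': 0.17}]
flint []
sherd [{'extent': [301.9, 296.9, 25.9, 16.3], 'p': 0.81}]
  return _methods._mean(a, axis=axis, dtype=dtype,
  ret = ret.dtype.type(ret / rcount)
```

View pics/scene5c.png

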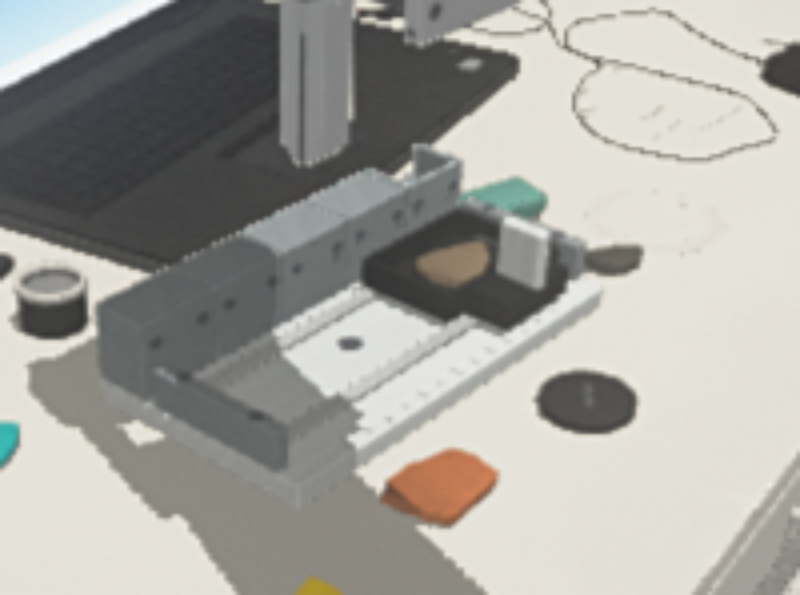

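View pics/side5c.png

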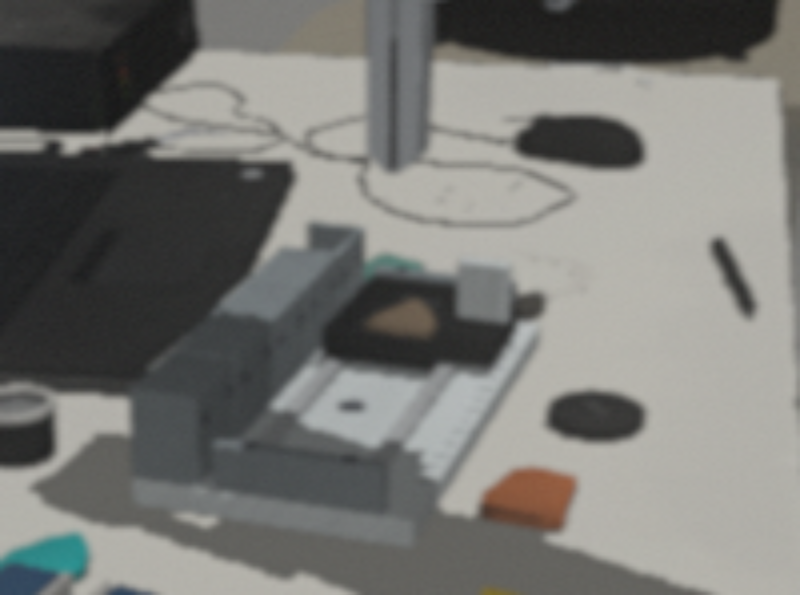

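Both views show the carriage against the right stop, with the sherd in its tray and nothing else moved. The tab travelled about 149 mm. I'm handing in.

```bash
python3 -c "
from h import *
print(r.hand_in())"
```

```text
the job is handed in; nothing more can be done
None
```

The key is pressed fully down and the carriage stands against the right end of the stage. I handed the job in at about 13 s, with the arm clear of everything.

- **Notch:** I found it in the camera depth, in the rightmost segment (y = -108 mm), so I did not run a fingertip along the strip.
- **Key:** I pressed it with shut fingers until it stopped moving at about 18 N. Wrist depth then showed its top at 54.2 mm above the desk, against 54 mm expected for fully down.
- **Carriage:** I pushed the tab right at about 2–3 N. At the end it stopped moving, with the force at about 14–17 N. Depth puts the tab's travel at about 149 mm in both fixed cameras.
- **Sherd and loose things:** The sherd is still in the tray. The bystanders show no movement in the before and after pictures.
- **Checks that failed:** At the end the fixed cameras could not see the key top well enough (3 points in one, none in the other), so its depth rests on the wrist reading taken before the push. The side camera's network did not find the flint and was unsure of the putty; I could see both in the pictures.

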